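# Clear the registration jig and index its stop against the lino block

### The job

Get the lino block held in the registration jig. First take the gouge off the jig's bed and leave it lying on the worktop, clear of the jig; then pull up the index plunger's knob on the sliding stop, slide the stop to the left so that it pushes the block up to the end fence, and let the plunger drop fully into the last hole, the one nearest the fence. Do not disturb the ink tin, the ink tube or the roller that stand around.

Things in the scene. Friction and masses are not known exactly. Their poses are not given: they have to be found in the camera images.
- jig: Fixed registration jig: plywood bed 190 (x) x 320 (y) x 10 mm; origin: centre of its underside on the worktop; x away from the robot, y left along the stop's travel. Far side: aluminium rail (jig x +55 to +95 mm), top 35 mm above the worktop, four 10 mm holes at jig x +75, y -95, -55, -15, +25 mm. Left end: fence 35 mm high (y +135 to +155 mm). Bed open at the near side and right end.
- fence_face (a point): Middle of the end fence's inner face, the face that the block has to come up to (jig x = -20, y = +135 mm, 22.5 mm above the worktop).
- last_hole (a point): Mouth of the last index hole, the one nearest the fence, on top of the rail (35 mm above the worktop); the knob stands right above it when the stop is home.
- stop (a joint): Slide of the dark steel stop along the rail, m: 0 at the start (pin in the first, right-hand hole), growing to the left; 0.040, 0.080, 0.120 at the next holes; 0.120 is the last. Locked to about 1 mm of play with the pin in a hole; else about 1 N of friction. At 0.120 jaw and fence are 80 mm apart: room for the block, not for the gouge as well.
- jaw_face (a point): Middle of the stop's jaw face that pushes the block: a bar 110 mm long (along jig x), 22 mm high, just above the bed, 30 mm to the left of the knob's axis. The stop's saddle is 54 x 60 mm (jig x, y), its top 53.5 mm above the worktop.
- plunger (a joint): Sprung index plunger on the stop, m: 0 = pin fully down in a hole, 0.015 = pulled right up; above 0.010 the pin is clear. The spring pulls down with 6 N at 0, 9 N at 0.015. Let go between holes, the 8 mm round-nosed pin rides on the rail at 0.010 and drops into the next hole it comes to, an intermediate one too.
- knob (a point): Centre of the plunger's black round knob: 26 mm in diameter from 6 mm below to 9 mm above this point, top 11 mm above; 85 mm above the worktop while the plunger is down. It moves with stop and plunger. Beneath it a 20 mm thick round barrel, then the flat top of the stop's saddle 31.5 mm below this point.
- block: Loose lino block: wood faced with dark lino, 100 (x) x 78 (y) x 20 mm, 0.25 kg, lying flat on the bed between jaw and fence. Origin: centre of its underside, axes as the jig's.
- gouge: Loose lino gouge 108 x 25 x 19 mm lying on the bed between the block and the fence, roughly across the bed with its handle to the robot. Its x axis runs along it from the wooden handle to the steel tip; origin under its middle. The mushroom handle reaches from x = -54 to -2 mm, 25 mm wide.
- gouge_mid (a point): Middle of the gouge, 9.5 mm above its underside.
- gouge_handle (a point): Middle of the gouge's handle (28 mm behind the gouge's middle), where it is easily pinched from above across its 25 mm width.
- tin: Round ink tin, 71 mm across and 49 mm high, standing behind the jig; a bystander. Origin: centre of its underside.
- tube: Ink tube 144 x 48 x 33 mm lying behind the jig; a bystander. Origin: underside, middle.
- roller: Small brayer (ink roller with handle) 161 x 136 x 64 mm lying to the right of the jig; a bystander. Origin: underside, middle.
There are look-alikes about, which are no part of the job. Leave any blue or yellow look-alike of the gouge alone.

How it is judged:
On the way, in this order (a step that is already met when the one before it is completed fails the run):
1. the gouge lies on the worktop, off the jig, while the stop is still in its first hole (height (world z) of gouge_mid between -0.02 and 0.016 m and contact force between gouge and jig below 0.1 N and value of joint stop below 0.01 m), for 0.2 s.
2. the plunger is pulled up in the first hole (value of joint plunger above 0.008 m and value of joint stop below 0.01 m).
3. the stop is at the last hole with the plunger down in it (value of joint plunger below 0.003 m and value of joint stop above 0.116 m), for 0.2 s.
At the end, for the whole second after the job is handed in: Plunger down in the last hole (within 3 mm; stop within 4 mm of 0.120 m), block flat and square (0.08 rad) on the bed within 5 mm of its place at the fence and at most 30 mm off the rail, gouge at rest on the worktop not touching the jig (all of step 3 and value of joint stop below 0.124 m and y of block in the frame of jig between 0.09 and 0.1 m and x of block in the frame of jig between -0.03 and 0.012 m and z of block in the frame of jig below 0.014 m and angle between the y axis of block and the y axis of jig, either way round below 0.08 rad and angle between block's own z axis and vertical below 0.06 rad and height (world z) of gouge_mid between -0.02 and 0.016 m and contact force between gouge and jig below 0.1 N and linear speed of each of gouge, block below 0.02 m/s).
It fails at once if the ink tin, ink tube or roller is moved by more than 30 mm (distance of any of tin, tube, roller from where it was at the start of the episode above 0.03 m).
It also fails if it takes over 54 s, if anything falls off the work surface, if the arm or the gripper's body presses on something with over 40 N, if the wrist force passes 120 N, or if a joint passes its speed limit or range.

### The arm

A 6-joint arm with a two-finger parallel gripper is mounted at the origin on a cart in front of the work surface, level with it; the furniture and walls round the work are solid. World frame = base frame: x ahead of the robot, y to its left, z up, the work surface at z = 0. Lengths are in m, angles in rad, forces in N, time in s.
With the tool pointing down it reaches from about 0.35 to 0.725 m from the base axis. Payload 4.3 kg.
Tool frame: the origin (TCP) lies midway between the tips of the shut fingers; the grasp point (between the pads) lies env.grasp_offset behind it (env.grasp_offset is the distance from the TCP to the grasp point, in m); x points along the fingers, z is the direction in which the jaws open and shut, and the axes are right-handed (so a half turn about x gives the same grasp; the last joint's range is limited). The gripper opens to 85 mm and grips with 20 to 120 N. Pads are 22 mm wide; open, the fingers measure 114 mm over their backs; the gripper's body (76 mm by 85 mm) begins 54 mm behind the grasp point. The pads swing forward as they close: fully open they stand 13 mm farther back than shut.
Start: joints at [-1.255, 0.377, 0.081, 1.274, 0, 1.46], TCP at [0.238, -0.524, 0.231] pointing down, gripper open.
Joint ranges: [-2.72, 2.72], [-0.84, 1.66], [-1.02, 1.22], [-1.77, 2.12], [-1.37, 1.28], [-3.14, 3.14]. Speed limits (rad/s): [2.57, 2.57, 3.14, 3.14, 3.14, 3.14].

### API

Orientations are given as a unit quaternion [x, y, z, w].
In Python, from station import env gives the robot as it stands.
- The arm moves only by the shell command python3 -m creep 'ROWS' [FORCE]. ROWS is JSON, a list of rows, each a list of 5 numbers: the gripper command: -1 is shut, 1 is fully open, values between are in proportion, then the shift along the tool's x, y, z in cm, then the turn about the tool's x in rad. A call has 1 to 20 rows; each row shifts and turns the pose as measured when the row begins, along the tool's axes as they then stand; what a row does not reach is not made up. A row lasts 1/10 s, in which the tool goes at most 50 mm and 8.59 degrees, less where a joint would pass 70% of its speed; a pose out of reach is approached as far as the arm can. A call with a gripper value outside its range is refused whole. The fingers move at their own pace and stop on an object; FORCE is the grip in N (left out, the last holds). Time passes only in rows, so rows that do not move let the fingers close. It gives the time, the measured TCP pose, the force and the opening at its end, in the units of the state.
- env.read_state(): the state, without advancing time (a new reading comes with each control period).
- env.get_image(name): name is "side" or "top"; returns the picture (420x560x3 uint8, blue, green, red); there is no depth.
- env.camera_info(name): a dict with "fovy" (degrees; the focal length in pixels is half the picture's height over the tangent of half this angle, whatever the lens; pixels are square), "cx", "cy" (the principal point, pixels), "k1" (the pictures are not rectified: a ray, as slopes to the right and down, at radius r is drawn at 1 + k1 r^2 times it, then the intrinsics apply), "camera_from_world" (4x4, takes a point from world to camera coordinates). Camera axes: x right, y down, z forward; pixel columns grow to the right and rows downward; lengths in m; the calibration is good to about 2 mm. A picture is of the moment at which its call begins. camera_info takes no time and is no camera call.
- env.close_job(): hands the job in, once; it reports no verdict.
The state is a dict: "time": time; "joints": joint angles; "dq": joint speeds; "tau": joint torques, N m; "ee_pos": TCP position; "ee_rot": TCP orientation; "contact_force": force on the tool from outside, world axes, zero at the start; "ft_torque": the same for the moment, N m; "opening": finger opening in m.
Only numpy, scipy, OpenCV 4.12 (cv2) and the standard library are available. Lean on these libraries where they do the work, as an engineer would, in place of code of your own. Each camera call takes 0.05 s, during which the arm holds its last target.

## Working session

There is one attempt and no reset: what is moved stays moved. The work goes in short steps, Python scripts to look and compute and a shell command to move; the robot and the scene stay as the last step left them, time stands still between calls to the robot, and variables do not carry over. Pictures are saved under pics/ and viewed, and the job is handed in when it is done.

```bash
ls; mkdir -p pics; python3 - <<'E'
from station import env
import cv2
for n in("side","top"):
    cv2.imwrite(f"pics/{n}0.png",env.get_image(n)); c=env.camera_info(n); print(n,c)
print(env.read_state(),env.grasp_offset)
E
```

```text
pics
side {'fovy': 46.92005522121297, 'cx': 292.68725382387015, 'cy': 209.16320461210717, 'k1': -0.027710068183916813, 'camera_from_world': array([[-0.83941725, -0.54346152,  0.0053163 ,  0.46078505],
       [-0.31366279,  0.4764411 , -0.82135226,  0.25696745],
       [ 0.44384044, -0.69112478, -0.57039653,  0.98221272],
       [ 0.        ,  0.        ,  0.        ,  1.        ]])}
top {'fovy': 51.89633600175533, 'cx': 284.61760983564136, 'cy': 204.85152734940075, 'k1': -0.07216724521988077, 'camera_from_world': array([[ 0.00581366, -0.99998124,  0.0019264 ,  0.00462505],
       [-0.99909339, -0.00588973, -0.04216279,  0.54429339],
       [ 0.04217334, -0.00167953, -0.9991089 ,  1.2152052 ],
       [ 0.        ,  0.        ,  0.        ,  1.        ]])}
{'time': 0.1, 'joints': array([-1.25529359e+00,  3.78039707e-01,  7.97914843e-02,  1.27442506e+00,
        1.48694069e-05,  1.46052715e+00]), 'dq': array([ 0.00136603, -0.00241754,  0.00345773, -0.00051127,  0.00157831,
       -0.00053801]), 'tau': array([ 1.82332609e-03, -4.64693356e+01,  2.70582676e+01,  1.20673404e-02,
       -1.86886223e-04, -9.84982591e-06]), 'ee_pos': array([ 0.23733179, -0.52309219,  0.23043834]), 'ee_rot': array([ 0.38349445,  0.59486467, -0.38264888,  0.59384162]), 'contact_force': array([-0.08517975,  0.22718707,  1.0174014 ]), 'ft_torque': array([ 0.03507775,  0.02330066, -0.00859064]), 'opening': 0.08510065349268907} 0.0187
```

View pics/side0.png

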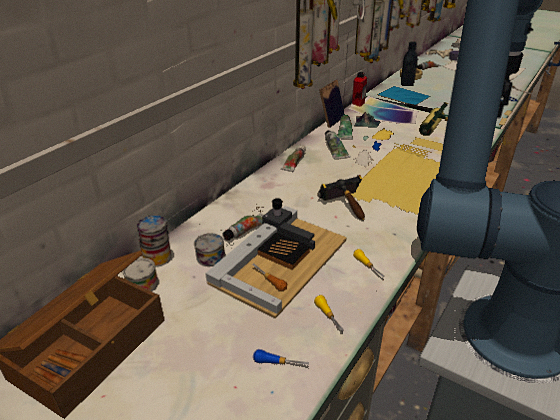

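View pics/top0.png

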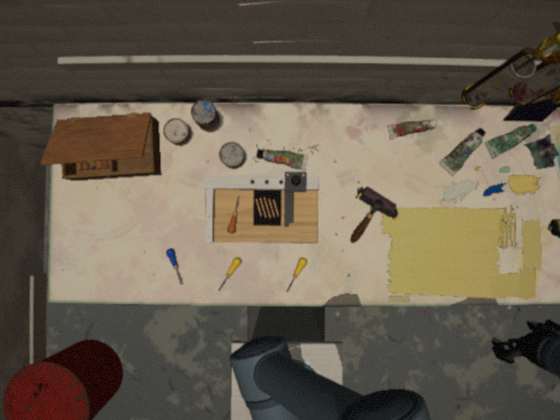

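Side view: jig at about (275,255), orange gouge at (268,277), knob at (277,204). Top view: jig spans columns 205–319 and rows 173–243, gouge at (234,213), block at (267,207), knob near (294,180). I'll zoom in and measure these.

```bash
cat > h.py <<'E'
import numpy as np, cv2, json
from station import env
def K(n):
    c=env.camera_info(n); f=210/np.tan(np.radians(c["fovy"]/2)); return c,f
def ray(n,u,v):
    c,f=K(n); 
    p=cv2.undistortPoints(np.array([[[u,v]]],float),np.array([[f,0,c["cx"]],[0,f,c["cy"]],[0,0,1.]]),np.array([c["k1"],0,0,0,0.])).ravel()
    T=c["camera_from_world"];R=T[:3,:3]
    return -R.T@T[:3,3], R.T@np.array([p[0],p[1],1])
def onz(n,u,v,z):
    o,d=ray(n,u,v); return o+d*(z-o[2])/d[2]
def two(a,b):
    o1,d1=ray("side",*a);o2,d2=ray("top",*b)
    s=np.linalg.lstsq(np.c_[d1,-d2],o2-o1,rcond=None)[0]
    p=o1+s[0]*d1;q=o2+s[1]*d2
    return (p+q)/2,np.linalg.norm(p-q)
def px(n,P):
    c,f=K(n);T=c["camera_from_world"];p=T[:3,:3]@np.array(P)+T[:3,3];s=p[:2]/p[2];s=s*(1+c["k1"]*(s@s));return s*f+[c["cx"],c["cy"]]
E
python3 - <<'E'
import cv2
a=cv2.imread("pics/top0.png")[160:300,195:335];cv2.imwrite("pics/topz.png",cv2.resize(a,None,fx=4.2,fy=4.2,interpolation=cv2.INTER_CUBIC))
a=cv2.imread("pics/side0.png")[185:325,195:355];cv2.imwrite("pics/sidez.png",cv2.resize(a,None,fx=4,fy=4,interpolation=cv2.INTER_CUBIC))
E
```

```text
(no output)
```

View pics/topz.png

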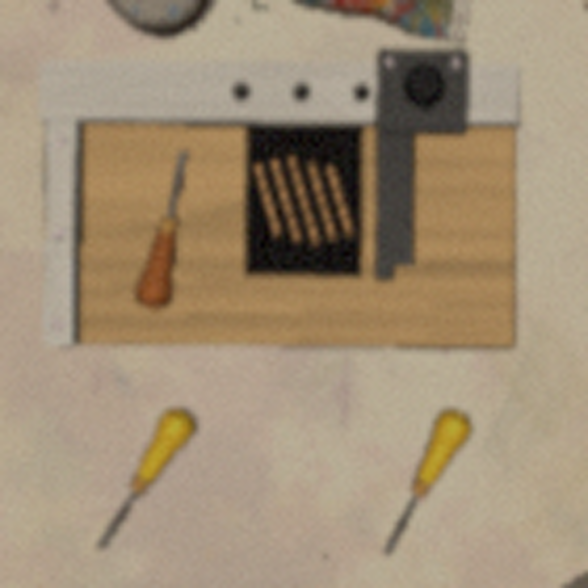

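View pics/sidez.png

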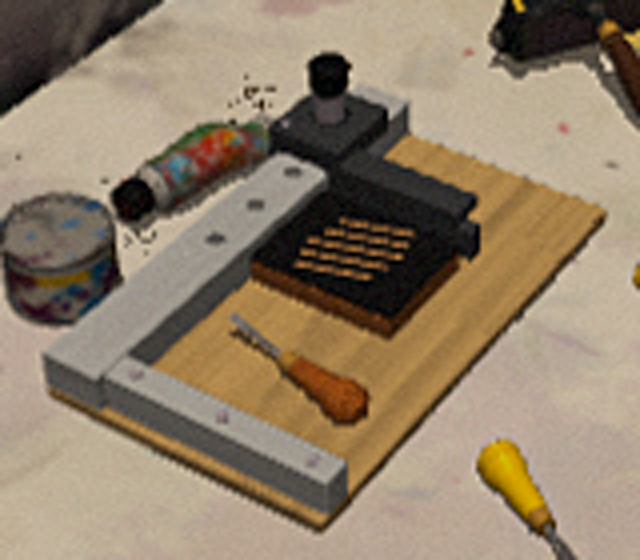

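The zooms show the gouge handle at about zoomed top (155,270), tip (183,152). The holes are at (241,91), (302,91) and (362,92), and the knob at (425,86). Next I convert these to metres.

```bash
python3 - <<'E'
from h import *
np.set_printoptions(precision=4,suppress=True)
Z=lambda u,v:((u+.5)/4.2-.5+195,(v+.5)/4.2-.5+160)
S=lambda u,v:((u+.5)/4-.5+195,(v+.5)/4-.5+185)
for p,s in(((241,91),(215,239)),((302,91),(256,205)),((362,92),(293,172))): print("hole",onz("top",*Z(*p),.035),onz("side",*S(*s),.035),two(S(*s),Z(*p)))
print("bed corners",onz("top",*Z(516,346),.01),onz("top",*Z(46,345),.035),onz("side",*S(606,213),.01),onz("side",*S(320,530),0.0))
print("knob",onz("top",*Z(425,85),.094),two(S(329,75),Z(425,86)))
for n in("top","side"):
    im=cv2.imread(f"pics/{n}0.png");h=cv2.cvtColor(im,cv2.COLOR_BGR2HSV)
    b=(slice(190,240),slice(222,246)) if n=="top" else (slice(255,300),slice(245,292))
    # handle: saturated reddish orange
    m=cv2.inRange(h,(0,150,60),(12,255,255)); z=np.zeros_like(m);z[b]=m[b]
    c=max(cv2.findContours(z,0,2)[0],key=cv2.contourArea)
    r=cv2.minAreaRect(c);print(n,cv2.contourArea(c),r,onz(n,*r[0],.0225))
print("tip",onz("top",*Z(183,152),.015),"end",onz("top",*Z(153,305),.0195), "neck",onz("top",*Z(170,218),.0195))
for nm,u,v in (("bTL",248,125),("bBL",248,273),("bBR",359,272)): print(nm,onz("top",*Z(u,v),.03))
print("jaw", onz("top",*Z(377,200),.032))
for q in ((165,548+0),(180,410),(100,548)): print("yellow",onz("top",*Z(*q),.01))
print("tin,blue",onz("top",232,143,.049),onz("top",175,268,.01),onz("top",280,165,.02),onz("top",356,242,.01))
E
```

```text
hole [0.6087 0.0994 0.035 ] [0.6108 0.1009 0.035 ] (array([0.6098, 0.1002, 0.0348]), np.float64(0.0025938277369938214))
hole [0.6089 0.0588 0.035 ] [0.6099 0.0605 0.035 ] (array([0.6097, 0.0593, 0.0342]), np.float64(0.0017553515941384284))
hole [0.6085 0.0189 0.035 ] [0.6104 0.0205 0.035 ] (array([0.6095, 0.0195, 0.0347]), np.float64(0.0024705031904011287))
bed corners [ 0.4393 -0.0861  0.01  ] [0.4391 0.2274 0.035 ] [ 0.4393 -0.08    0.01  ] [0.4445 0.2314 0.    ]
knob [ 0.6075 -0.0214  0.094 ] (array([ 0.6088, -0.0209,  0.0859]), np.float64(0.002744270529110228))
top 51.0 ((231.5, 223.5), (7.0, 15.0), -0.0) [0.4904 0.157  0.0225]
side 54.0 ((277.7500305175781, 281.7500305175781), (17.677669525146484, 9.899494171142578), 45.0) [0.4861 0.1584 0.0225]
tip [0.569  0.1398 0.015 ] end [0.4657 0.1584 0.0195] neck [0.5242 0.1476 0.0195]
bTL [0.5864 0.0949 0.03  ]
bBL [0.4877 0.094  0.03  ]
bBR [0.4888 0.0202 0.03  ]
jaw [0.5367 0.0085 0.032 ]
yellow [0.3018 0.15   0.01  ]
yellow [0.3948 0.1406 0.01  ]
yellow [0.3014 0.194  0.01  ]
tin,blue [0.7138 0.1551 0.049 ] [0.3627 0.3186 0.01  ] [0.6569 0.0216 0.02  ] [ 0.4398 -0.1958  0.01  ]
```

```bash
cat >> h.py <<'E'
from scipy.spatial.transform import Rotation as Ro
def go(x,y,z,zyaw=None):
    s=env.read_state();R=Ro.from_quat(s["ee_rot"]).as_matrix()
    d=R.T@(np.array([x,y,z])-s["ee_pos"])*100
    t=0
    if zyaw is not None:
        w=R.T@np.array([np.cos(zyaw),np.sin(zyaw),0]); t=np.arctan2(-w[1],w[2]); t=(t+np.pi/2)%np.pi-np.pi/2
    print("t",round(s["time"],2),"pos",s["ee_pos"].round(4),"q",s["joints"].round(2),"axes x,y,z\n",R.T.round(3),"\nd_tool cm",d.round(2),"turn",round(t,3),"F",s["contact_force"].round(1),"open",round(s["opening"],4))
E
python3 -c "
from h import *
go(.49,.1555,.10,np.pi/2-.178)"
```

```text
t 0.1 pos [ 0.2373 -0.5231  0.2304] q [-1.26  0.38  0.08  1.27  0.    1.46] axes x,y,z
 [[-0.001  0.002 -1.   ]
 [ 0.911  0.413  0.   ]
 [ 0.413 -0.911 -0.002]] 
d_tool cm [ 13.15  51.04 -51.34] turn 0.604 F [-0.1  0.2  1. ] open 0.0851
```

```bash
python3 -m creep '[[0.2,0,3.3,-3.3,0],[0.2,0,3.3,-3.3,0],[0.2,0,3.3,-3.3,0],[0.2,0,3.3,-3.3,0],[0.2,0,3.3,-3.3,0],[0.2,0,3.3,-3.3,0],[0.2,0,3.3,-3.3,0],[0.2,0,3.3,-3.3,0],[0.2,0,3.3,-3.3,0],[0.2,0,3.3,-3.3,0],[0.2,0,3.3,-3.3,0],[0.2,0,3.3,-3.3,0]]' 40; python3 -c "
from h import *
go(.49,.1555,.10,np.pi/2-.178)"
```

```text
time: 1.3
ee_pos: [0.4383, 0.016, 0.2263]
ee_rot: [0.388, 0.594, -0.386, 0.59]
contact_force: [1.1, 0.3, 0.1]
opening: 0.0516
t 1.3 pos [0.4383 0.016  0.2263] q [-0.11  0.11 -0.29  1.18  0.01  2.62] axes x,y,z
 [[-0.004  0.006 -1.   ]
 [ 0.916  0.401 -0.001]
 [ 0.401 -0.916 -0.007]] 
d_tool cm [ 12.69  10.34 -10.62] turn 0.591 F [1.1 0.3 0.1] open 0.0516
```

Turning by +0.59 would take joint 6 past its range, so I turn the other way by −2.55, which gives the same grasp.

```bash
python3 -m creep '[[0.2,0,0,0,-0.14],[0.2,0,0,0,-0.14],[0.2,0,0,0,-0.14],[0.2,0,0,0,-0.14],[0.2,0,0,0,-0.14],[0.2,0,0,0,-0.14],[0.2,0,0,0,-0.14],[0.2,0,0,0,-0.14],[0.2,0,0,0,-0.14],[0.2,0,0,0,-0.14],[0.2,0,0,0,-0.14],[0.2,0,0,0,-0.14],[0.2,0,0,0,-0.14],[0.2,0,0,0,-0.14],[0.2,0,0,0,-0.14],[0.2,0,0,0,-0.14],[0.2,0,0,0,-0.14],[0.2,0,0,0,-0.14]]'; python3 -c "
from h import *
go(.49,.1555,.10,np.pi/2-.178)"
```

```text
time: 3.1
ee_pos: [0.4321, 0.0254, 0.2187]
ee_rot: [-0.47, 0.525, 0.485, 0.518]
contact_force: [-0.3, -0.0, 0.2]
opening: 0.0514
t 3.1 pos [0.4321 0.0254 0.2187] q [-0.09  0.12 -0.3   1.18  0.01 -0.  ] axes x,y,z
 [[-0.022  0.009 -1.   ]
 [-0.996  0.089  0.022]
 [ 0.089  0.996  0.007]] 
d_tool cm [11.86 -4.88 13.39] turn 0.089 F [-0.3 -0.   0.2] open 0.0514
```

```bash
python3 -m creep '[[0.2,1,-1,3,0.05],[0.2,2,-1,3,0.05],[0.2,2.5,-1,3,0],[0.2,2.5,-1,3,0],[0.2,2.5,-1,1.5,0],[0.2,1,0,0,0]]'; python3 -c "
from h import *
go(.49,.1555,.013,np.pi/2-.178)"
```

```text
time: 3.7
ee_pos: [0.5033, 0.1554, 0.1]
ee_rot: [-0.443, 0.549, 0.456, 0.542]
contact_force: [0.2, -0.6, -0.0]
opening: 0.0509
t 3.7 pos [0.5033 0.1554 0.1   ] q [ 0.17  0.37 -0.28  0.94  0.01  0.36] axes x,y,z
 [[-0.018  0.008 -1.   ]
 [-0.981  0.191  0.019]
 [ 0.191  0.982  0.005]] 
d_tool cm [ 8.72  1.14 -0.28] turn -0.014 F [ 0.2 -0.6 -0. ] open 0.0509
```

```bash
python3 -m creep '[[0.2,2,1.1,-0.3,0],[0.2,2,0,0,0],[0.2,2,0,0,0],[0.2,0,0,0,0]]'; python3 -c "
from h import *
go(.49,.1555,.013,np.pi/2-.178)
for n in('top','side'):
  a=env.get_image(n); b=a[160:280,180:340] if n=='top' else a[185:325,195:355]
  cv2.imwrite(f'pics/g_{n}.png',cv2.resize(b,None,fx=4,fy=4))
"
```

```text
time: 4.1
ee_pos: [0.4867, 0.1532, 0.0367]
ee_rot: [-0.443, 0.551, 0.457, 0.54]
contact_force: [-0.7, 0.7, -0.6]
opening: 0.0513
t 4.1 pos [0.4867 0.1532 0.0367] q [ 0.17  0.41 -0.4   0.78  0.01  0.37] axes x,y,z
 [[-0.024  0.006 -1.   ]
 [-0.981  0.191  0.025]
 [ 0.191  0.982  0.001]] 
d_tool cm [ 2.36 -0.34  0.28] turn -0.014 F [-0.7  0.7 -0.6] open 0.0513
```

View pics/g_side.png

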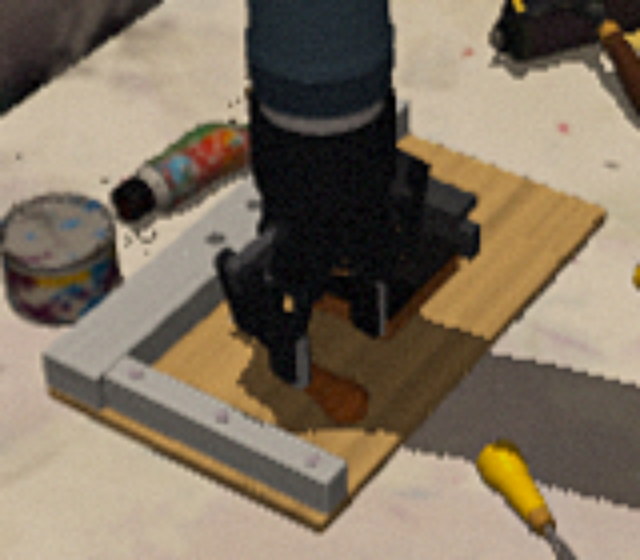

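The open fingers (zoomed tips at (300,380) and (380,325)) straddle the handle at (335,395). I descend and close.

```bash
python3 -m creep '[[0.2,1.2,-0.3,0.2,0],[0.2,1.1,0,0,0],[0.2,0.2,0,0,0],[-0.6,0,0,0,0],[-0.6,0,0,0,0],[-0.6,0,0,0,0],[-0.6,0,0,0,0],[-0.6,0,0,0,0]]' 40; python3 -c "
from h import *
go(.49,.1555,.10,np.pi/2-.178)"
```

```text
time: 5.0
ee_pos: [0.4962, 0.1555, 0.0163]
ee_rot: [-0.445, 0.547, 0.454, 0.544]
contact_force: [-0.4, -0.1, -0.0]
opening: 0.0179
t 5.0 pos [0.4962 0.1555 0.0163] q [ 0.18  0.45 -0.41  0.72  0.01  0.37] axes x,y,z
 [[-0.012  0.008 -1.   ]
 [-0.981  0.192  0.013]
 [ 0.192  0.981  0.006]] 
d_tool cm [-8.36  0.72 -0.07] turn -0.015 F [-0.4 -0.1 -0. ] open 0.0179
```

```bash
python3 -m creep '[[-1,0,0,0,0],[-1,0,0,0,0],[-1,0,0,0,0]]' 40
```

```text
time: 5.3
ee_pos: [0.4963, 0.1555, 0.0164]
ee_rot: [-0.445, 0.547, 0.454, 0.544]
contact_force: [0.0, 0.3, -1.1]
opening: 0.0183
```

```bash
python3 -m creep '[[-1,-1,0,0,0],[-1,-2,0,0,0],[-1,-2,0,0,0],[-1,-2,0,0,0],[-1,-1,0,0,0]]'; python3 -c "
from h import *
go(.52,.30,.08,np.pi/2-.178)
a=env.get_image('side')
cv2.imwrite(f'pics/l_side.png',cv2.resize(a[185:325,195:355],None,fx=4,fy=4))
"
```

```text
time: 5.8
ee_pos: [0.4954, 0.1545, 0.0997]
ee_rot: [-0.444, 0.548, 0.455, 0.543]
contact_force: [0.5, -0.1, 0.2]
opening: 0.0179
t 5.8 pos [0.4954 0.1545 0.0997] q [ 0.17  0.36 -0.3   0.92  0.01  0.37] axes x,y,z
 [[-0.016  0.007 -1.   ]
 [-0.981  0.191  0.017]
 [ 0.192  0.981  0.004]] 
d_tool cm [ 2.03  0.34 14.74] turn -0.015 F [ 0.5 -0.1  0.2] open 0.0179
```

View pics/l_side.png

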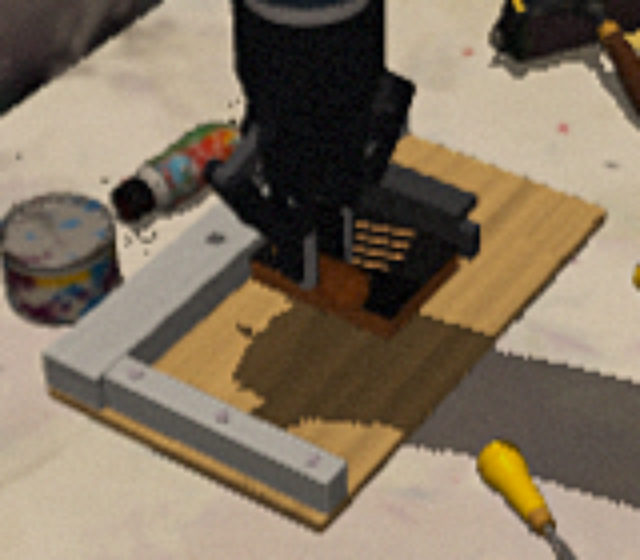

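The gouge is in the gripper (handle at zoomed (345,285)) and the bed is empty. I carry it left, over the fence.

```bash
python3 -m creep '[[-1,0,0,3,0],[-1,0,0,3,0],[-1,0,0,3,0],[-1,0,0,2.5,0],[-1,0,0,2,0],[-1,0,0,0,0]]'; python3 -c "
from h import *
go(.52,.30,.0075,np.pi/2-.178)
for n in('top','side'):
  a=env.get_image(n); b=a[160:300,150:340] if n=='top' else a[185:345,165:355]
  cv2.imwrite(f'pics/m_{n}.png',cv2.resize(b,None,fx=4,fy=4))
"
```

```text
time: 6.45
ee_pos: [0.5229, 0.2908, 0.1003]
ee_rot: [-0.444, 0.549, 0.454, 0.544]
contact_force: [-0.0, -0.7, -0.9]
opening: 0.0183
t 6.45 pos [0.5229 0.2908 0.1003] q [ 0.4   0.5  -0.08  1.    0.01  0.59] axes x,y,z
 [[-0.014  0.007 -1.   ]
 [-0.981  0.195  0.015]
 [ 0.195  0.981  0.004]] 
d_tool cm [9.29 0.33 0.8 ] turn -0.018 F [-0.  -0.7 -0.9] open 0.0183
```

View pics/m_side.png

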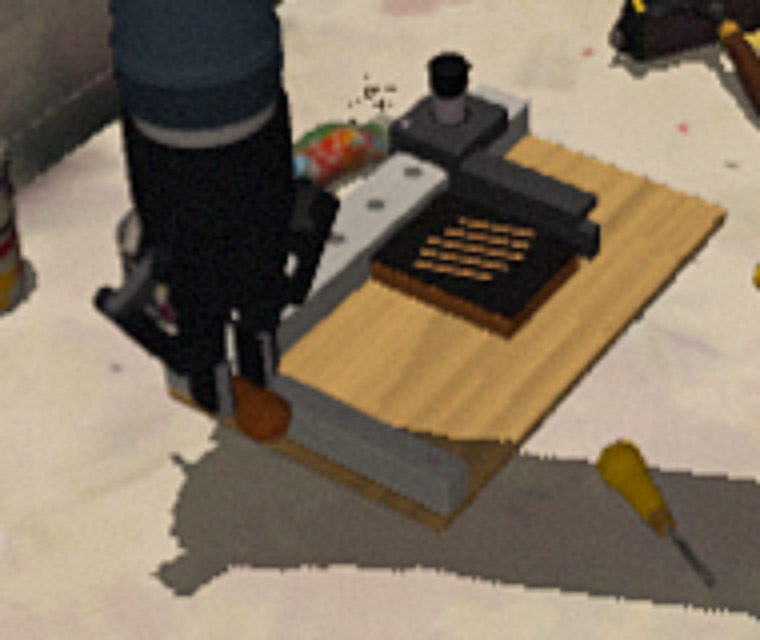

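View pics/m_top.png

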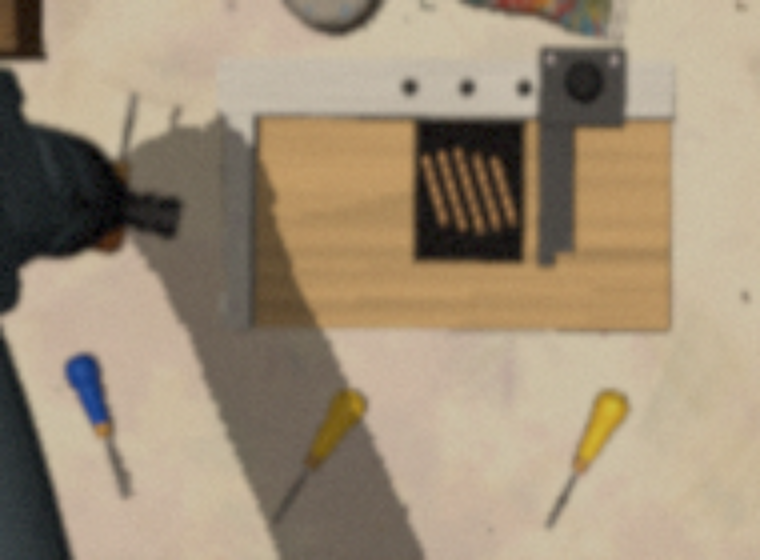

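The gouge is off to the left of the fence (handle at top-zoom (110,235), tip (132,95); jig edge at column 218). I lower it and release.

```bash
python3 -m creep '[[-1,2,0.3,0.8,0],[-1,2,0,0,0],[-1,2,0,0,0],[-1,1,0,0,0],[-1,0.8,0,0,0],[-1,0,0,0,0]]'; python3 -c "
from h import *
go(.52,.30,.0075,np.pi/2-.178)"
```

```text
time: 7.15
ee_pos: [0.5187, 0.2907, 0.0199]
ee_rot: [-0.442, 0.553, 0.451, 0.544]
contact_force: [-0.3, -0.1, -0.5]
opening: 0.0179
t 7.15 pos [0.5187 0.2907 0.0199] q [ 0.4   0.57 -0.19  0.83  0.01  0.6 ] axes x,y,z
 [[-0.017  0.002 -1.   ]
 [-0.979  0.203  0.017]
 [ 0.203  0.979 -0.001]] 
d_tool cm [1.24 0.04 0.94] turn -0.027 F [-0.3 -0.1 -0.5] open 0.0179
```

```bash
python3 -m creep '[[-1,0.8,0,0,0],[-1,0.4,0,0,0],[-1,0.2,0,0,0]]'; python3 -c "
from h import *
go(.52,.30,.0075,np.pi/2-.178)"
```

```text
time: 7.45
ee_pos: [0.5202, 0.2907, 0.0069]
ee_rot: [-0.442, 0.552, 0.45, 0.546]
contact_force: [-0.1, 0.5, -0.1]
opening: 0.0182
t 7.45 pos [0.5202 0.2907 0.0069] q [ 0.4   0.58 -0.2   0.8   0.01  0.6 ] axes x,y,z
 [[-0.013  0.003 -1.   ]
 [-0.979  0.204  0.014]
 [ 0.204  0.979  0.001]] 
d_tool cm [-0.05  0.21  0.9 ] turn -0.027 F [-0.1  0.5 -0.1] open 0.0182
```

```bash
python3 -m creep '[[0.2,0,0,0,0],[0.2,0,0,0,0],[0.2,0,0,0,0],[0.2,-2,0,0,0],[0.2,-3,0,0,0],[0.2,-3,0,0,0],[0.2,-3,0,0,0],[0.2,-3,0,0,0],[0.2,0,0,0,0]]'; python3 -c "
from h import *
go(.6085,-.0205,.14,np.pi/2)
for n in('top','side'):
  a=env.get_image(n); b=a[160:300,150:340] if n=='top' else a[185:345,165:355]
  cv2.imwrite(f'pics/r_{n}.png',cv2.resize(b,None,fx=4,fy=4))
"
```

```text
time: 8.35
ee_pos: [0.5221, 0.2908, 0.1533]
ee_rot: [-0.443, 0.551, 0.45, 0.546]
contact_force: [2.0, 0.5, 0.4]
opening: 0.0514
t 8.35 pos [0.5221 0.2908 0.1533] q [0.4  0.46 0.01 1.13 0.01 0.6 ] axes x,y,z
 [[-0.013  0.004 -1.   ]
 [-0.979  0.203  0.013]
 [ 0.203  0.979  0.001]] 
d_tool cm [  1.1  -14.8  -28.73] turn -0.204 F [2.  0.5 0.4] open 0.0514
```

View pics/r_side.png

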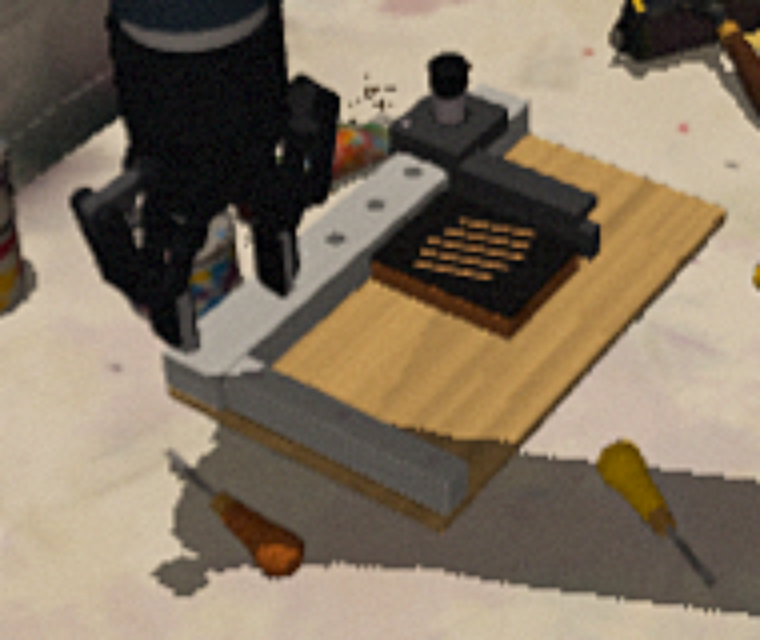

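The gouge lies on the worktop at zoomed (240,520), clear of the jig, and the stop hasn't moved. Now to the knob.

```bash
python3 -m creep '[[0.2,0,0,0,-0.1],[0.2,0,0,0,-0.1],[0.2,0,-1,-4,0],[0.2,0,-1,-4,0],[0.2,0,-1,-4,0],[0.2,0,-1,-4,0],[0.2,0,-1,-4,0],[0.2,0,-1,-4,0],[0.2,0,-1,-2,0],[0.2,0,0,0,0]]'; python3 -c "
from h import *
go(.6085,-.0205,.10,np.pi/2)"
```

```text
time: 9.45
ee_pos: [0.583, 0.0211, 0.1297]
ee_rot: [-0.492, 0.509, 0.513, 0.486]
contact_force: [-0.1, 0.0, -0.5]
opening: 0.0511
t 9.45 pos [0.583  0.0211 0.1297] q [-0.07  0.48 -0.03  1.11 -0.01 -0.08] axes x,y,z
 [[-0.045 -0.002 -0.999]
 [-0.999 -0.009  0.045]
 [-0.009  1.    -0.002]] 
d_tool cm [ 2.86 -2.64 -4.18] turn 0.009 F [-0.1  0.  -0.5] open 0.0511
```

```bash
python3 -m creep '[[0.2,0,-1.3,-2.1,0],[0.2,0,-1.3,-2.1,0],[0.2,1,0,0,0],[0.2,0,0,0,0]]'; python3 -c "
from h import *
go(.6085,-.0205,.068,np.pi/2)
for n in('top','side'):
  a=env.get_image(n); b=a[160:280,220:380] if n=='top' else a[160:300,195:355]
  cv2.imwrite(f'pics/k_{n}.png',cv2.resize(b,None,fx=4,fy=4))
"
```

```text
time: 9.85
ee_pos: [0.6044, -0.0188, 0.112]
ee_rot: [-0.488, 0.511, 0.517, 0.484]
contact_force: [-0.8, 0.0, -0.8]
opening: 0.0509
t 9.85 pos [ 0.6044 -0.0188  0.112 ] q [-0.13  0.54  0.03  1.11 -0.01 -0.14] axes x,y,z
 [[-0.056  0.002 -0.998]
 [-0.998 -0.011  0.056]
 [-0.011  1.     0.002]] 
d_tool cm [ 4.37 -0.66 -0.19] turn 0.011 F [-0.8  0.  -0.8] open 0.0509
```

View pics/k_side.png

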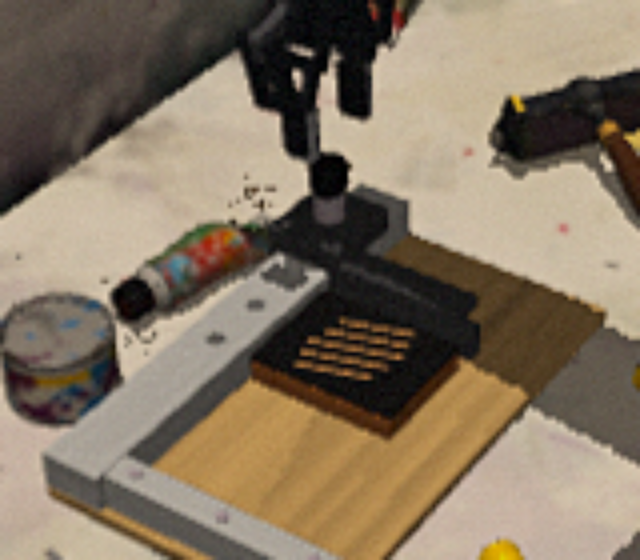

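The fingers straddle the knob (zoomed (330,175)). I descend and grip.

```bash
python3 -m creep '[[0.2,0,-0.6,-0.2,0],[0.2,1.5,0,0,0],[0.2,1.5,0,0,0],[0.2,1,0,0,0],[0.2,0,0,0,0]]'; python3 -c "
from h import *
go(.6085,-.0205,.068,np.pi/2)"
```

```text
time: 10.45
ee_pos: [0.6103, -0.0165, 0.0741]
ee_rot: [-0.491, 0.508, 0.517, 0.483]
contact_force: [-0.9, 0.6, -0.6]
opening: 0.051
t 10.45 pos [ 0.6103 -0.0165  0.0741] q [-0.13  0.58 -0.02  1.03 -0.01 -0.15] axes x,y,z
 [[-0.051  0.001 -0.999]
 [-0.999 -0.017  0.051]
 [-0.017  1.     0.002]] 
d_tool cm [ 0.61  0.15 -0.4 ] turn 0.017 F [-0.9  0.6 -0.6] open 0.051
```

```bash
python3 -m creep '[[0.2,0.6,0.2,-0.4,0],[0.2,0,0,0,0],[-1,0,0,0,0],[-1,0,0,0,0],[-1,0,0,0,0],[-1,0,0,0,0],[-1,0,0,0,0],[-1,0,0,0,0]]' 60; python3 -c "
from h import *
go(.6085,-.0205,.08,np.pi/2)"
```

```text
time: 11.25
ee_pos: [0.6088, -0.0206, 0.0696]
ee_rot: [-0.492, 0.507, 0.517, 0.484]
contact_force: [-0.3, 0.7, -1.4]
opening: 0.0239
t 11.25 pos [ 0.6088 -0.0206  0.0696] q [-0.14  0.58 -0.03  1.01 -0.01 -0.15] axes x,y,z
 [[-0.049  0.001 -0.999]
 [-0.999 -0.018  0.049]
 [-0.018  1.     0.002]] 
d_tool cm [-1.04  0.08  0.01] turn 0.018 F [-0.3  0.7 -1.4] open 0.0239
```

```bash
python3 -m creep '[[-1,-0.4,0,0,0],[-1,-0.4,0,0,0],[-1,-0.4,0,0,0],[-1,0,0,0,0]]' 80; python3 -c "
from h import *
go(.6085,-.0205,.0826,np.pi/2)
a=env.get_image('side')
cv2.imwrite(f'pics/p_side.png',cv2.resize(a[160:300,195:355],None,fx=4,fy=4))"
```

```text
time: 11.65
ee_pos: [0.6087, -0.0205, 0.0798]
ee_rot: [-0.491, 0.508, 0.518, 0.483]
contact_force: [2.4, 0.4, -9.0]
opening: 0.0232
t 11.65 pos [ 0.6087 -0.0205  0.0798] q [-0.14  0.57 -0.01  1.04 -0.01 -0.15] axes x,y,z
 [[-0.051  0.001 -0.999]
 [-0.999 -0.018  0.051]
 [-0.018  1.     0.002]] 
d_tool cm [-0.28  0.03  0.  ] turn 0.018 F [ 2.4  0.4 -9. ] open 0.0232
```

View pics/p_side.png

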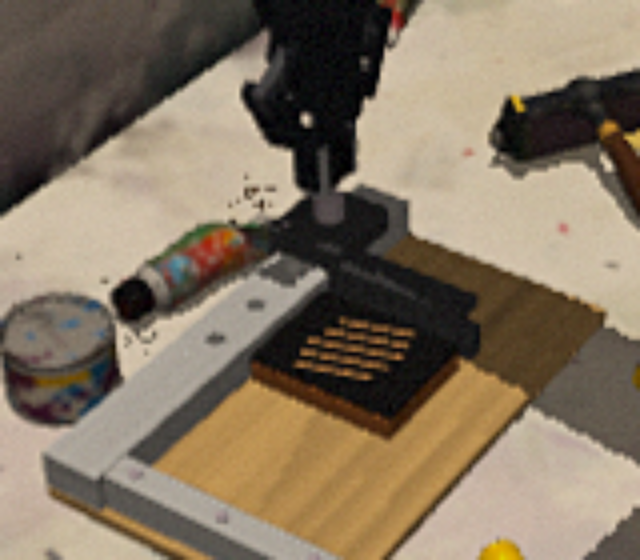

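The fingers hold the knob at zoomed (325,185), and the −9 N pull matches the spring at about 10 mm. I lift 3 mm more and start sliding.

```bash
python3 -m creep '[[-1,-0.2,0,0,0],[-1,-0.2,0,0,0],[-1,0,0,1,0],[-1,0,0,1,0],[-1,0,0,0,0]]' 80; python3 -c "
from h import *
go(.6085,.1,.083,np.pi/2)"
```

```text
time: 12.2
ee_pos: [0.6087, 0.0002, 0.0829]
ee_rot: [-0.491, 0.508, 0.517, 0.483]
contact_force: [2.2, 1.7, -9.6]
opening: 0.0231
t 12.2 pos [6.087e-01 2.000e-04 8.290e-02] q [-0.1   0.57 -0.01  1.04 -0.   -0.12] axes x,y,z
 [[-0.052  0.    -0.999]
 [-0.999 -0.017  0.052]
 [-0.017  1.     0.001]] 
d_tool cm [-0.   -0.15  9.97] turn 0.017 F [ 2.2  1.7 -9.6] open 0.0231
```

```bash
python3 -m creep '[[-1,0,-0.02,1.2,0],[-1,0,-0.02,1.2,0],[-1,0,-0.02,1.2,0],[-1,0,-0.02,1.2,0],[-1,0,0,0,0]]'; python3 -c "
from h import *
go(.6085,.1,.083,np.pi/2)"
```

```text
time: 12.7
ee_pos: [0.6088, 0.051, 0.0827]
ee_rot: [-0.492, 0.509, 0.516, 0.482]
contact_force: [2.8, 0.8, -8.9]
opening: 0.0231
t 12.7 pos [0.6088 0.051  0.0827] q [-0.02  0.57 -0.    1.05 -0.   -0.04] axes x,y,z
 [[-0.051 -0.003 -0.999]
 [-0.999 -0.017  0.051]
 [-0.017  1.    -0.002]] 
d_tool cm [-0.04 -0.05  4.9 ] turn 0.017 F [ 2.8  0.8 -8.9] open 0.0231
```

```bash
python3 -m creep '[[-1,0,-0.02,1,0],[-1,0,-0.02,1,0],[-1,0,-0.02,1,0],[-1,0,0,0.7,0],[-1,0,0,0,0]]'; python3 -c "
from h import *
go(.6085,.1,.083,np.pi/2)
for n in('top','side'):
  a=env.get_image(n); b=a[150:270,180:340] if n=='top' else a[180:320,165:325]
  cv2.imwrite(f'pics/s_{n}.png',cv2.resize(b,None,fx=4,fy=4))"
```

```text
time: 13.2
ee_pos: [0.6089, 0.0899, 0.0825]
ee_rot: [-0.492, 0.509, 0.516, 0.482]
contact_force: [2.7, -1.3, -9.0]
opening: 0.0231
t 13.2 pos [0.6089 0.0899 0.0825] q [ 0.04  0.58  0.01  1.05 -0.    0.03] axes x,y,z
 [[-0.051 -0.005 -0.999]
 [-0.999 -0.017  0.051]
 [-0.017  1.    -0.004]] 
d_tool cm [-0.05  0.03  1.01] turn 0.017 F [ 2.7 -1.3 -9. ] open 0.0231
```

View pics/s_side.png

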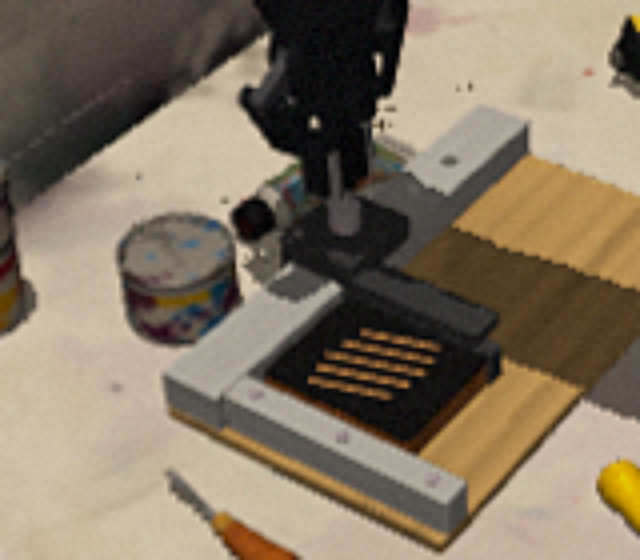

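The jaw and block are square and close to the fence, with about 10 mm left.

```bash
python3 -m creep '[[-1,0,0,0.5,0],[-1,0,0,0.3,0],[-1,0,0,0,0]]'; python3 -c "
from h import *
go(.6085,.0995,.0696,np.pi/2)"
```

```text
time: 13.6
ee_pos: [0.6089, 0.0968, 0.0825]
ee_rot: [-0.492, 0.51, 0.515, 0.482]
contact_force: [2.0, -0.8, -9.6]
opening: 0.0233
t 13.6 pos [0.6089 0.0968 0.0825] q [ 0.06  0.58  0.02  1.05 -0.    0.04] axes x,y,z
 [[-0.051 -0.006 -0.999]
 [-0.999 -0.015  0.051]
 [-0.015  1.    -0.005]] 
d_tool cm [ 1.29 -0.03  0.28] turn 0.015 F [ 2.  -0.8 -9.6] open 0.0233
```

```bash
python3 -m creep '[[-1,0,0,0.3,0],[-1,0.3,0,0,0],[-1,0.3,0,0,0],[-1,0,0,0,0]]'; python3 -c "
from h import *
go(.6085,.0995,.0696,np.pi/2)"
```

```text
time: 14.0
ee_pos: [0.6089, 0.0999, 0.0764]
ee_rot: [-0.492, 0.51, 0.515, 0.482]
contact_force: [2.4, -1.6, -8.1]
opening: 0.0233
t 14.0 pos [0.6089 0.0999 0.0764] q [ 0.06  0.59  0.01  1.04 -0.    0.05] axes x,y,z
 [[-0.05  -0.005 -0.999]
 [-0.999 -0.015  0.05 ]
 [-0.015  1.    -0.004]] 
d_tool cm [ 0.68  0.01 -0.04] turn 0.015 F [ 2.4 -1.6 -8.1] open 0.0233
```

```bash
python3 -m creep '[[-1,0.3,0,0,0],[-1,0.3,0,0,0],[-1,0.1,0,0,0],[-1,0,0,0,0],[-0.2,0,0,0,0],[0.0,0,0,0,0],[0.2,0,0,0,0],[0.2,0,0,0,0],[0.2,0,0,0,0]]'; python3 -c "
from h import *
go(.6085,.0995,.0696,np.pi/2)"
```

```text
time: 14.9
ee_pos: [0.6092, 0.1012, 0.0732]
ee_rot: [-0.492, 0.508, 0.515, 0.484]
contact_force: [0.3, -0.1, 0.2]
opening: 0.0515
t 14.9 pos [0.6092 0.1012 0.0732] q [ 0.06  0.59 -0.    1.03  0.    0.05] axes x,y,z
 [[-0.047 -0.003 -0.999]
 [-0.999 -0.015  0.047]
 [-0.015  1.    -0.002]] 
d_tool cm [ 0.37  0.05 -0.17] turn 0.015 F [ 0.3 -0.1  0.2] open 0.0515
```

Released. I raise the tool straight up, back off, and look.

```bash
python3 -m creep '[[0.2,-1,0.05,0,0],[0.2,-2,0.1,0,0],[0.2,-3,0,0,0],[0.2,-3,0,0,0],[0.2,-3,0,0,0],[0.2,0,0,-4,0],[0.2,0,0,-4,0],[0.2,0,0,-4,0],[0.2,0,0,-4,0],[0.2,0,0,-4,0],[0.2,0,0,0,0]]'; python3 -c "
from h import *
for n in('top','side'):
  a=env.get_image(n); cv2.imwrite(f'pics/f_{n}0.png',a);b=a[130:270,150:340] if n=='top' else a[185:325,165:325]
  cv2.imwrite(f'pics/f_{n}.png',cv2.resize(b,None,fx=4,fy=4,interpolation=cv2.INTER_CUBIC))"
```

```text
time: 16.0
ee_pos: [0.6182, -0.1037, 0.208]
ee_rot: [-0.496, 0.505, 0.514, 0.484]
contact_force: [-0.0, 0.3, 0.3]
opening: 0.0514
```

View pics/f_side.png

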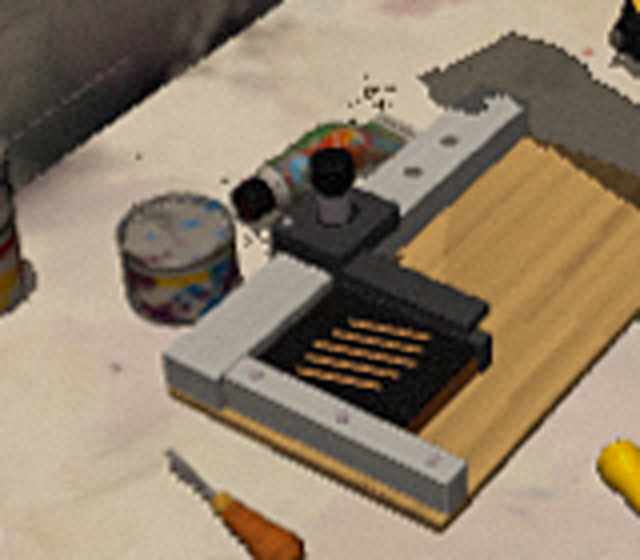

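View pics/f_top.png

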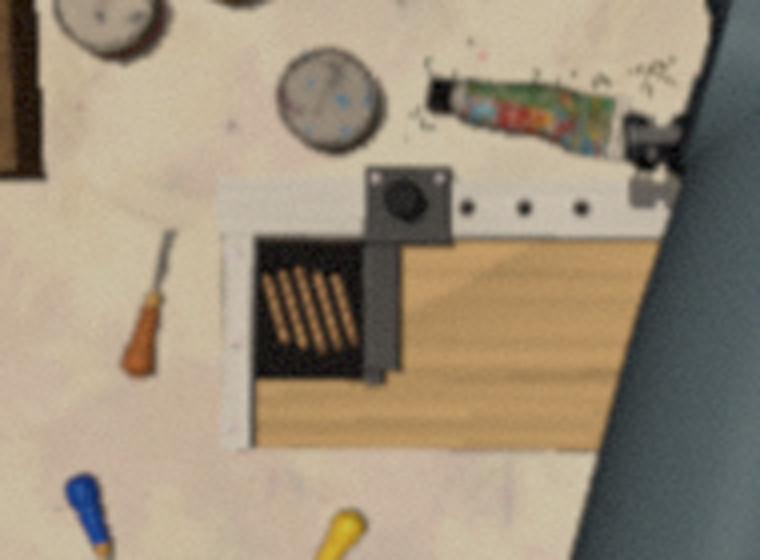

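The block is tight between jaw and fence, and all three other holes are showing. I check the knob's height and position and the block.

```bash
python3 - <<'E'
from h import *
np.set_printoptions(precision=4,suppress=True)
def knob(f,n,box):
    im=cv2.imread(f);g=im.max(2);x,y,w,h=box
    m=(g[y:y+h,x:x+w]<38).astype(np.uint8);k,l,s,c=cv2.connectedComponentsWithStats(m)
    i=1+np.argmax(s[1:,4]);return c[i]+[x,y],s[i]
for a,b,bs,bt in(("pics/side0.png","pics/top0.png",(268,196,20,17),(287,172,18,17)),("pics/f_side0.png","pics/f_top0.png",(239,219,20,17),(242,172,18,17))):
    s,ss=knob(a,0,bs);t,st=knob(b,0,bt);print(s,ss,t,st,two(s,t))
    for z in(.087,.097):print(z,px("side",[.6088,.0995,z]))
T=lambda u,v:((u+.5)/4-.5+150,(v+.5)/4-.5+130)
for p in((256,238),(256,377),(364,377)):print("blk",onz("top",*T(*p),.03))
print("fence",onz("top",*T(253,330),.035),"gouge",onz("top",*T(138,372),.01),onz("top",*T(170,232),.005))
E
```

```text
[276.8864 203.75  ] [ 5  3  9 11 88] [295.7231 180.0769] [ 4  4 10 10 65] (array([ 0.6088, -0.0208,  0.0848]), np.float64(0.0024874673114067057))
0.087 [248.3806 227.0617]
0.097 [248.1789 223.6309]
[247.7589 227.5089] [  4   3  11  12 112] [251.7381 180.4286] [ 5  4 10  9 42] (array([0.6085, 0.098 , 0.0846]), np.float64(0.005491636422014591))
0.087 [248.3806 227.0617]
0.097 [248.1789 223.6309]
blk [0.5865 0.2075 0.03  ]
blk [0.489  0.2063 0.03  ]
blk [0.4895 0.1305 0.03  ]
fence [0.5218 0.2079 0.035 ] gouge [0.4919 0.294  0.01  ] [0.5925 0.2736 0.005 ]
```

```bash
python3 -c "
from station import env
env.close_job(); print(env.read_state()['time'])"
```

```text
the job is handed in; nothing more can be done
the job is handed in; nothing more can be done
```

The lino block is now held between the jaw and the end fence, with the plunger down in the last hole. I handed the job in at about 16 s of the 54 s allowed; no verdict was reported.

I pinched the gouge by its handle, lifted it off the bed and laid it on the worktop left of the fence. Then I gripped the knob, pulled it up about 13 mm in the first hole, slid the stop 120 mm left and lowered the plunger into the last hole.

**Last checks, from the camera images:**
- **Plunger:** the knob's height was 84.6 mm, against 84.8 mm at the start with the pin down.
- **Stop:** the two-view fix gave about 119 mm of travel, but its two rays missed each other by 5.5 mm, against 2.5 mm at the start. That makes it weaker than the tool's own travel of about 120 mm. The other three holes were visible.
- **Block:** it lies flat and square; its fence-side edge came within 1–2 mm of the fence in the top view, which is within measurement error.
- **Gouge:** it lies on the worktop about 40 mm clear of the jig.
- **Bystanders:** the tin and tube stand where they did. The arm hid the roller in the last top picture, so I did not measure it again; the tool was never brought near it.

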